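# Load the spring spindle into the tube rotator

## Robot

A 6-joint arm with a two-finger parallel gripper is mounted at the origin on the work surface. World frame = base frame: x ahead of the robot, y to its left, z up, the work surface at z = 0. Lengths are in m, angles in degrees, forces in N, time in s.
With the tool pointing down it reaches from about 0.4 to 0.825 m from the base axis. Payload 7 kg.
Tool frame: the origin (TCP) lies midway between the tips of the shut fingers; the grasp point (between the pads) lies r.grip_depth behind it (r.grip_depth is the distance from the TCP to the grasp point, in m); z points along the fingers, y is the direction in which the jaws open and shut (so a half turn about z gives the same grasp; the last joint's range is limited). The gripper opens to 88 mm and grips with 3 to 60 N. Pads are 19 mm wide; open, the fingers measure 130 mm over their backs; the gripper's body (78 mm by 193 mm) begins 47 mm behind the grasp point.
Start: joints at [-53.738, 20.546, 0.682, 0, -70.136, -16.507], TCP at [0.228, -0.635, 0.227] pointing down, gripper open.
Joint ranges: [-176.03, 176.03], [-82.01, 121.73], [-58.28, 71.71], [-173.87, 95.51], [-174.79, -0.11], [-173.66, 173.66]. Speed limits (degrees/s): [136.94, 136.94, 172.46, 180, 180, 180].

## Interface

Orientations are given as [roll, pitch, yaw] about the fixed x, y, z axes, in that order (R = Rz(yaw) Ry(pitch) Rx(roll)).
In Python, from plant import r, imaging, close_job gives the robot as it stands.
- The arm moves only by the tool step_arm, never from a script. Its argument "commands" is a list of rows, each a list of 2 entries, a list of its own where there are three numbers: the shift along the tool's x, y, z in mm, then the turn about the tool's z in degrees. In form: [[[x, y, z], twist], ...]. A call has 1 to 20 rows; each row shifts and turns the commanded pose from where the row before left it, along the tool's axes as they then stand; what a row does not reach is not made up. A row lasts 1/8 s, in which the tool goes at most 62.5 mm and 10.7 degrees, less where a joint would pass 70% of its speed; a pose out of reach is approached as far as the arm can. A call with a gripper value outside its range is refused whole. "gripper" is the closure, from 0 (fully open) to 1 (shut), set as the call begins (left out, the last holds). The fingers move at their own pace and stop on an object; "grip_force" is the grip in N (left out, the last holds). Time passes only in rows, so rows that do not move let the fingers close. It gives the time, the measured TCP pose, the force and the opening at its end, in the units of the state.
- r.get_state(): the state, without advancing time (a new reading comes with each control period).
- imaging.capture(name): name is "scene" or "top" or "wrist"; returns a dict with "img" (400x640x3 uint8, red, green, blue), "z_map" (400x640 float32, m along the optical axis (not along the pixel's ray), 0 where there is no reading), "vfov" (degrees; the focal length in pixels is half the picture's height over the tangent of half this angle, whatever the lens; pixels are square), "cx", "cy" (the principal point, pixels), "extrinsics" (4x4, takes a point from camera to world coordinates); the wrist camera has in their place "T_tool_cam" (4x4, takes a point from camera to tool coordinates, whose origin is the TCP and whose axes are the flange's). Camera axes: x right, y down, z forward; pixel columns grow to the right and rows downward; lengths in m; the calibration is good to about 2 mm. A picture is of the moment at which its call begins: read the wrist's pose just before it.
- close_job(): hands the job in, once; it reports no verdict.
The state is a dict: "time_s": time; "joints": joint angles; "qd": joint speeds; "joint_torque": joint torques, N m; "tcp_pos": TCP position; "eef_rot": TCP orientation; "contact_force": force on the tool from outside, world axes, zero at the start; "moment": the same for the moment, N m; "gripper_width": finger opening in m.
Only numpy, scipy, OpenCV 4.12 (cv2) and the standard library are available. Lean on these libraries where they do the work, as an engineer would, in place of code of your own. Each camera call takes 0.05 s, during which the arm holds its last target.

## Task

Take the tube-rotator spindle from its wooden rest and fit it between the two cups of the drive stand: press its brass spring plunger against the back of the open cup until the steel pin can pass down in front of the round cup, lower it, and let the spring push the pin fully home in the round cup. Do not force it: never push spindle and stand together with more than 25 N, and leave the other things on the bench where they are.

Things in the scene. Friction and masses are not known exactly. Their poses are not given: they have to be found in the camera images.
- spindle_mid (a point): centre of the loose spindle (200-350 g), on its axis, 62 mm above the table in the V notches of a wooden rest. y runs along it, +y to the brass plunger, -y to the steel pin; z up. Along y, in mm from here: aluminium barrel, 18 across, -80 to +80, black grip block 20 x 20 square, sides upright, -26 to +26 (grasp here); orange discs, 48 across, 8 thick, at -40 and +40.
- spindle_pin (a point): tip of the spindle's solid steel pin, 96 mm from the spindle's centre; the pin is 10 mm across and 16 mm long (from the barrel's end), its last 3.5 mm tapered. Axes as at the centre
- plunger_tip (a point): tip of the spindle's brass spring plunger, 118 mm from the spindle's centre when out: 10 mm across, round-ended, standing 38 mm out of the barrel. Polished: slides easily. Its spring needs 2.5 N to start and 9.4 N at the hard stop, 23.7 mm in (290 N/m). Axes as at the centre
- stand: drive stand fixed to the bench, grey base 110 x 290 x 20 mm; origin at the underside's centre, z up, y along its cups' common axis, which lies 105 mm above the table over x = 0. Both cups sit on one carriage, firmly clamped up to 12 mm either way along y from its middle setting. No measured pose shows this shift: find it by touch or by eye.
- open_cup (a point): cup for the plunger, at the stand's +y end: where the axis meets its flat back wall at the middle setting, 114 mm from the stand's centre; axes as the stand. The wall rises 42 mm above the axis between blue jaws 10 mm deep, 12.6 mm apart at the axis, flaring from 11 mm above it to 39 mm apart at the top. Floor 5.5 mm below the axis. Open above and to -y.
- round_cup (a point): cup for the pin, at the stand's -y end: mouth centre of its hole at the middle setting, 80 mm from the stand's centre (194 mm from the open cup's wall); axes as the stand. Blue block 30 x 30 mm, 13.5 mm hole along y, 20 mm deep. Pin home: barrel end on the mouth face, plunger 4 mm in. Pin passes in front of the face only with the plunger over 20 mm in.
- reagent: amber reagent bottle, 66 mm across, 150 mm tall; bystander, origin at the centre of its underside
- beaker: empty glass beaker, 72 mm across, 90 mm tall; bystander, origin at the centre of its underside
- tipbox: blue pipette-tip box with clear lid, 87 x 122 x 68 mm; bystander, origin at the centre of its underside
- jar: small white jar with red cap, 44 mm across, 50 mm tall; bystander, origin at the centre of its underside
- tuberack: white rack of capped tubes, 60 x 190 x 81 mm; bystander, origin at the centre of its underside
- timer: flat white bench timer, 60 x 70 x 22 mm; bystander, origin at the centre of its underside
- dish: white porcelain dish, 90 mm across, 30 mm tall; bystander, origin at the centre of its underside

How it is judged:
By the outcome, as a careful person would: the job done as asked, in the order asked, and still so for the second after the job is handed in, with the robot touching nothing.
It also fails if it takes over 61 s, if anything falls off the work surface, if the arm or the gripper's body presses on something with over 40 N, if the wrist force passes 120 N, or if a joint passes its speed limit or range.

## Working session

There is one attempt and no reset: what is moved stays moved. The work goes in short steps, Python scripts to look and compute and a tool call to move; the robot and the scene stay as the last step left them, time stands still between calls to the robot, and variables do not carry over. Pictures are saved under pics/ and viewed, and the job is handed in when it is done.

Besides the shell and the picture viewer there is one more tool, called after ">>>" by a JSON object that holds its "fn" and its "kwargs", one argument or row to a line. step_arm: Moves the arm, as the interface text tells. Its arguments: {"type":"object","properties":{"commands":{"type":"array","items":{"type":"array"}},"gripper":{"type":"number"},"grip_force":{"type":"number"}},"required":["commands"]}

```bash
ls; mkdir -p pics
python3 - <<'E'
from plant import r, imaging
import cv2,pickle
s=r.get_state(); print({k:s[k] for k in s}, r.grip_depth)
for n in("scene","top","wrist"):
    c=imaging.capture(n); pickle.dump(c,open(n+".pkl","wb")); cv2.imwrite(f"pics/{n}0.png",c["img"][:,:,::-1])
    print(n,c["vfov"],c["cx"],c["cy"],c.get("extrinsics",c.get("T_tool_cam")))
E
```

```text
pics
{'time_s': 0.0, 'joints': array([-5.37355390e+01,  2.05916461e+01,  6.33870359e-01, -1.90027682e-02,
       -7.01355124e+01, -1.65092525e+01]), 'qd': array([ 0.04436843,  0.05453464,  0.05014403, -0.0854892 ,  0.00903112,
       -0.02869332]), 'joint_torque': array([-5.69922977e-04, -5.82708621e+01,  2.93047339e+01,  6.99706480e+00,
        6.75002040e-03, -1.70778249e-04]), 'tcp_pos': array([ 0.22798325, -0.63481917,  0.22562455]), 'eef_rot': array([ 1.79905481e+02, -9.38478839e-03, -1.60251255e+02]), 'contact_force': array([-0.38777808, -0.80975438, -0.01385478]), 'moment': array([-0.0126512 ,  0.04353325, -0.04913683]), 'gripper_width': 0.08813897525297927} 0.0188
scene 52.5278517179696 321.8933926405927 196.60716270246752 [[ 0.77244257  0.51412509 -0.3728376   1.00431765]
 [ 0.63503323 -0.63273899  0.44314124 -0.50643686]
 [-0.00807886 -0.57906542 -0.81524105  1.05269877]
 [ 0.          0.          0.          1.        ]]
top 49.813516476261036 322.63917080438176 201.89535216907836 [[-0.01580049 -0.98397054  0.17762976  0.29014078]
 [-0.99984791  0.01423707 -0.01007278  0.01315227]
 [ 0.00738239 -0.1777619  -0.98404584  1.52695587]
 [ 0.          0.          0.          1.        ]]
wrist 64.38869457001022 319.4409369494419 200.17785936106404 [[-6.18330359e-04 -9.52598588e-01 -3.04229433e-01  8.26452589e-02]
 [ 9.99999808e-01 -5.75806167e-04 -2.29491597e-04 -1.93860517e-04]
 [ 4.34361871e-05 -3.04229516e-01  9.52598761e-01 -1.58716088e-01]
 [ 0.00000000e+00  0.00000000e+00  0.00000000e+00  1.00000000e+00]]
```

View pics/scene0.png

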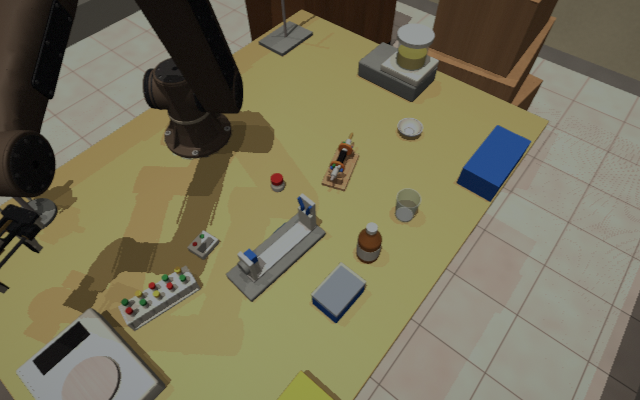

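View pics/top0.png

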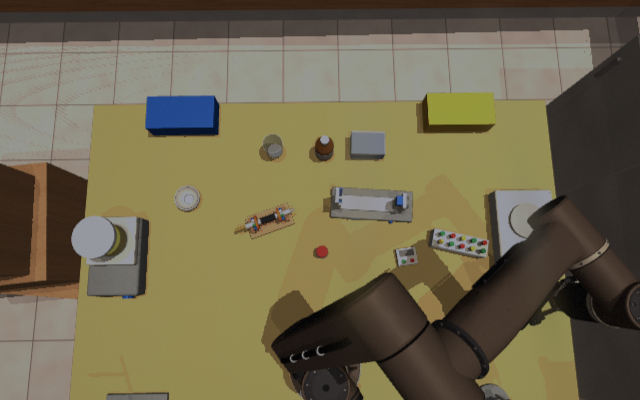

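View pics/wrist0.png

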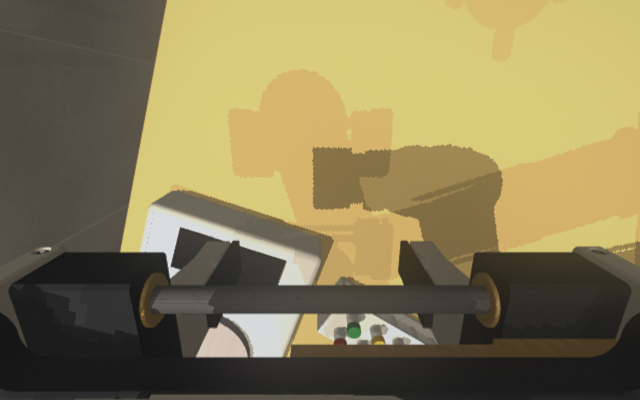

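```bash
cat > h.py <<'E'
import numpy as np,cv2,pickle
def f(c): return c["img"].shape[0]/2/np.tan(np.radians(c["vfov"]/2))
def cloud(c,T):
    z=c["z_map"]; v,u=np.mgrid[:z.shape[0],:z.shape[1]]
    P=np.stack([(u-c["cx"])/f(c)*z,(v-c["cy"])/f(c)*z,z],-1)
    W=P@T[:3,:3].T+T[:3,3]; W[z==0]=np.nan
    return W
def ray(c,T,u,v,h):
    d=T[:3,:3]@np.array([(u-c["cx"])/f(c),(v-c["cy"])/f(c),1]); t=(h-T[2,3])/d[2]
    return T[:3,3]+t*d
def Tt(s):
    from scipy.spatial.transform import Rotation as R
    T=np.eye(4);T[:3,:3]=R.from_euler('xyz',s["eef_rot"],degrees=True).as_matrix();T[:3,3]=s["tcp_pos"];return T
E
python3 - <<'E'
from h import *
c=pickle.load(open("top.pkl","rb"));W=cloud(c,c["extrinsics"])
im=c["img"][:,:,::-1]
cv2.imwrite("pics/topz.png",cv2.resize(im[170:260,220:430],None,fx=3.8,fy=3.8,interpolation=cv2.INTER_CUBIC))
c2=pickle.load(open("scene.pkl","rb"))
cv2.imwrite("pics/scz.png",cv2.resize(c2["img"][120:300,220:370,::-1],None,fx=3.3,fy=3.3,interpolation=cv2.INTER_CUBIC))
for p in [(269,220),(371,205),(338,198),(400,201),(406,256),(322,252)]: print(p,W[p[1],p[0]])
E
```

```text
(269, 220) [0.49390579 0.18271856 0.06409544]
(371, 205) [ 0.54748183 -0.17323095  0.02573102]
(338, 198) [ 0.55297453 -0.05166178  0.13879762]
(400, 201) [ 0.54413672 -0.25928857  0.11598074]
(406, 256) [ 0.36645583 -0.28895424  0.02240888]
(322, 252) [0.38287625 0.00297818 0.05250906]
```

View pics/topz.png

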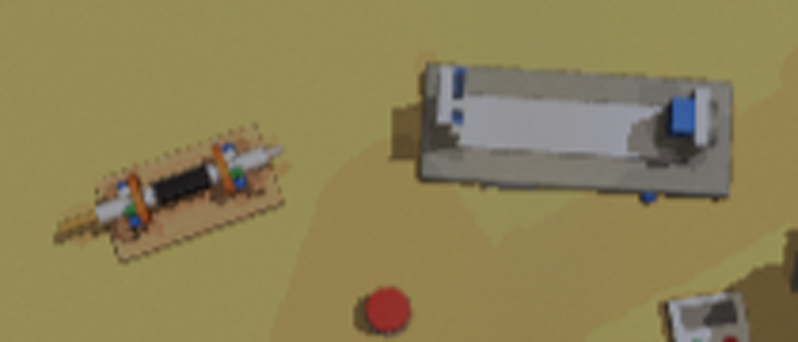

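View pics/scz.png

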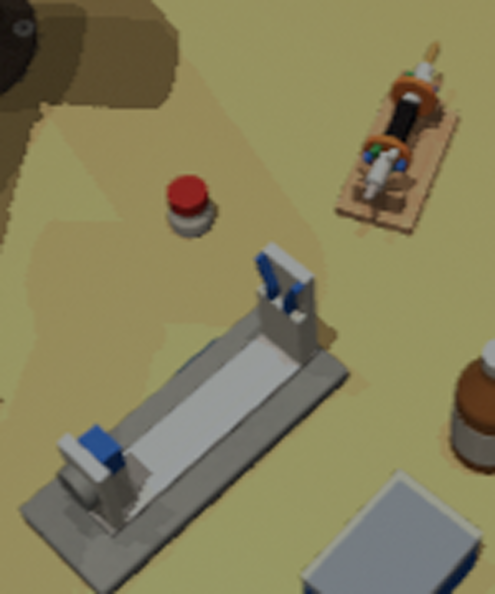

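Run:
```python
from h import *
for n in("top","scene"):
    c=pickle.load(open(n+".pkl","rb"));T=c["extrinsics"];W=cloud(c,T)
    hsv=cv2.cvtColor(c["img"],cv2.COLOR_RGB2HSV)
    x,y,z=W[...,0],W[...,1],W[...,2]
    # spindle: points above 0.045 near
    m=(abs(x-0.49)<.15)&(abs(y-0.18)<.14)&(z>0.055)&(z<0.1)
    P=W[m]; ctr=P.mean(0); 
    l=cv2.fitLine(P[:,:2].astype(np.float32),cv2.DIST_HUBER,0,.01,.01).ravel()
    print(n,"spindle pts",m.sum(),ctr,l, "ang",np.degrees(np.arctan2(l[1],l[0])), (P[:,:2]-l[2:])@l[:2].min() if 0 else [((P[:,:2]-l[2:])@l[:2]).min(),((P[:,:2]-l[2:])@l[:2]).max()])
    blk=(hsv[...,2]<60)&(abs(x-0.49)<.06)&(abs(y-0.18)<.06)&(z>.04)
    v,u=np.nonzero(blk);print("grip",len(u),u.mean(),v.mean(),np.nanmean(W[blk],0),ray(c,T,u.mean(),v.mean(),.072))
    # stand base
    g=(z>0.008)&(z<0.032)&(abs(x-.54)<.1)&(abs(y+.17)<.19)
    cnt=max(cv2.findContours(g.astype(np.uint8),0,2)[0],key=cv2.contourArea)
    Q=np.array([ray(c,T,p[0][0],p[0][1],.02)[:2] for p in cnt],np.float32)
    print("base",cv2.minAreaRect(Q*1000))
    cu=(z>.085)&(abs(x-.54)<.1)&(abs(y+.17)<.19)
    P=W[cu]; k=P[:,1]>-.17
    print("open",P[k].mean(0),P[k].min(0),P[k].max(0),"round",P[~k].mean(0),P[~k].min(0),P[~k].max(0))
    bl=(hsv[...,0]>100)&(hsv[...,0]<130)&(hsv[...,1]>120)
    for kk in (1,-1):
        q=W[bl&cu&((y>-.17) if kk==1 else (y<-.17))]; print("blue",q.mean(0),q.min(0),q.max(0))
```

```text
top spindle pts 441 [0.49910078 0.19233833 0.07117856] [ 0.33014256 -0.9439311   0.49910077  0.19233833] ang -70.722565 [np.float64(-0.11221103560668994), np.float64(0.09833657675533855)]
grip 81 267.4938271604938 218.39506172839506 [0.49865421 0.18717459 0.07014684] [0.49839436 0.18696168 0.072     ]
base ((550.61474609375, -174.77076721191406), (289.72705078125, 119.62815856933594), 86.22186279296875)
open [ 0.56204482 -0.0516493   0.13277877] [ 0.53833175 -0.06383094  0.08802345] [ 0.58916319 -0.03968411  0.15234345] round [ 0.54581448 -0.26637258  0.11229468] [ 0.52078754 -0.28991127  0.08573987] [ 0.57323472 -0.24533089  0.12705034]
blue [ 0.54245049 -0.05787651  0.14112919] [ 0.54245049 -0.05787651  0.14112919] [ 0.54245049 -0.05787651  0.14112919]
blue [ 0.54567096 -0.25635743  0.11663641] [ 0.53217895 -0.26655394  0.09484543] [ 0.56137269 -0.24594383  0.12588029]
scene spindle pts 455 [0.50424817 0.18195279 0.07224832] [ 0.3287578  -0.94441426  0.50424814  0.18195279] ang -70.8066 [np.float64(-0.1232132908236582), np.float64(0.087896869554221)]
grip 81 341.4567901234568 156.40740740740742 [0.50358272 0.18869745 0.07058938] [0.50433605 0.18756826 0.072     ]
base ((556.128662109375, -177.1898193359375), (289.3874206542969, 116.39120483398438), 86.04021453857422)
open [ 0.56682105 -0.0557172   0.12358512] [ 0.53658776 -0.06618802  0.08523749] [ 0.58978312 -0.04038983  0.15125732] round [ 0.55138556 -0.27130858  0.11112381] [ 0.520243   -0.29252834  0.08531537] [ 0.57239804 -0.24679194  0.12545143]
blue [ 0.56259614 -0.05946361  0.12734478] [ 0.54276588 -0.0650762   0.1019438 ] [ 0.58720282 -0.05334779  0.14946856]
blue [ 0.55261588 -0.25649926  0.11707337] [ 0.53384081 -0.26616256  0.09295197] [ 0.56420957 -0.2473273   0.12545143]
```

>>> {"fn": "step_arm", "kwargs": {
  "commands": [
    [[0,0,-10],-9.5],
    [[0,0,-10],-9.5],
    [[0,0,0],-9.5],
    [[0,0,0],-9.5],
    [[0,0,0],-9.5],
    [[0,0,0],-9.5],
    [[0,0,0],-9]
  ],
  "gripper": 0
}}

```text
time_s: 1.02
tcp_pos: [0.2281, -0.6351, 0.2461]
eef_rot: [180.0, 0.0, -93.9]
contact_force: [1.0, 0.7, -0.1]
gripper_width: 0.0876
```

>>> {"fn": "step_arm", "kwargs": {
  "commands": [
    [[-45,-24,-5],0],
    [[-45,-24,-5],0],
    [[-45,-24,-5],0],
    [[-45,-24,-5],0],
    [[-45,-24,-5],0],
    [[-45,-24,-5],0],
    [[-45,-24,-5],0],
    [[-45,-24,-5],0],
    [[-45,-24,-5],0],
    [[-45,-24,-5],0],
    [[-45,-24,-4],0],
    [[-45,-24,0],0],
    [[0,0,0],0],
    [[0,0,0],0]
  ]
}}

```text
time_s: 2.78
tcp_pos: [0.5551, -0.1179, 0.3002]
eef_rot: [179.9, -0.0, -94.2]
contact_force: [-0.6, 0.1, -0.3]
gripper_width: 0.0876
```

```bash
cat > snap.py <<'E'
import sys;from h import *
from plant import r,imaging
s=r.get_state();c=imaging.capture("wrist");c["s"]=s;c["T"]=Tt(s)@c["T_tool_cam"]
pickle.dump(c,open(sys.argv[1]+".pkl","wb"));cv2.imwrite("pics/"+sys.argv[1]+".png",c["img"][:,:,::-1]);print(s["time_s"],s["tcp_pos"],s["eef_rot"],s["contact_force"])
E
python3 snap.py w1
```

```text
2.775 [ 0.55507584 -0.11786565  0.30018546] [ 1.79948337e+02 -7.08754590e-03 -9.41992988e+01] [-0.55501221  0.14657917 -0.3321687 ]
```

View pics/w1.png

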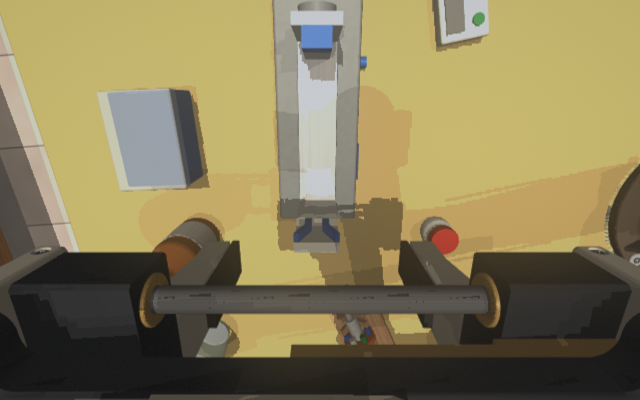

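Run:
```python
from h import *
c=pickle.load(open("w1.pkl","rb"));W=cloud(c,c["T"]);x,y,z=W[...,0],W[...,1],W[...,2]
hsv=cv2.cvtColor(c["img"],cv2.COLOR_RGB2HSV)
bl=(hsv[...,0]>100)&(hsv[...,0]<130)&(hsv[...,1]>100)
roi=np.zeros_like(bl);roi[:258,260:375]=1
# base top edges: rows 80..200, left/right edge at z .02
g=roi&(z>.01)&(z<.035)
L=[];R=[]
for v in range(30,200,3):
    # color: grey low saturation
    row=np.nonzero((hsv[v,:,1]<60)&roi[v])[0]
    row=row[(z[v,row]<.035)]
    if len(row)<20: continue
    L.append(ray(c,c["T"],row.min()-.5,v,.02)[:2]);R.append(ray(c,c["T"],row.max()+.5,v,.02)[:2])
for n,E in(("L",L),("R",R)):
    E=np.array(E,np.float32);l=cv2.fitLine(E,cv2.DIST_HUBER,0,.01,.01).ravel();
    if l[1]<0:l[:2]*=-1
    print(n,l,np.degrees(np.arctan2(l[1],l[0])),"x at y=-.17",l[2]+(-.17-l[3])*l[0]/l[1])
top=roi&bl&(z>.10)
for lo,hi in((0,100),(200,258)):
    m=top.copy();m[:lo]=0;m[hi:]=0
    v,u=np.nonzero(m);print("blue",len(u),u.min(),u.max(),v.min(),v.max(),np.nanmin(W[m],0),np.nanmax(W[m],0))
up=roi&(z>.1)
for v in range(0,80,4): 
    k=np.nonzero(up[v])[0]; print(v,(k.min(),k.max()) if len(k) else None, W[v,317].round(4))
for v in range(195,258,3):
    k=np.nonzero(up[v])[0]; print(v,(k.min(),k.max()) if len(k) else None, W[v,317].round(4),c["img"][v,317])
cv2.imwrite("pics/w1z.png",np.hstack([cv2.resize(c["img"][190:260,270:370,::-1],None,fx=4,fy=4),cv2.resize(c["img"][0:70,270:370,::-1],None,fx=4,fy=4)]))
```

```text
L [ 0.07555723  0.9971415   0.6076376  -0.18252082] 85.666756 x at y=-.17 0.6085863
R [ 0.07439715  0.9972287   0.49847886 -0.18828997] 85.73341 x at y=-.17 0.49984336
blue 698 301 332 25 47 [ 0.5322929  -0.26829931  0.1181158 ] [ 0.5627636  -0.24731856  0.12344267]Traceback (most recent call last):
  File "<stdin>", line 22, in <module>
    return umr_minimum(a, axis, None, out, keepdims, initial, where)
ValueError: zero-size array to reduction operation minimum which has no identity
```

Run:
```python
from h import *
c=pickle.load(open("w1.pkl","rb"));W=cloud(c,c["T"]);x,y,z=W[...,0],W[...,1],W[...,2]
a=np.radians(85.7);d=np.array([np.cos(a),np.sin(a)]);n=np.array([d[1],-d[0]])
A=W[...,:2]-np.array([.5542,-.17]); S=A@d; N=A@n
for v in list(range(0,60,3))+list(range(196,258,3)):
    print(v,[(round(float(S[v,u]*1e3),1),round(float(z[v,u]*1e3),1)) for u in (304,317,330)],c["img"][v,317])
for v in (40,235,245):
    k=np.nonzero((z[v,260:375]>.1))[0]+260
    print(v,[(u,round(float(N[v,u]*1e3),1),round(float(z[v,u]*1e3),1)) for u in k[::3]])
# base ends
print("base near end",[ (v,round(float(S[v,290]*1e3),1),round(float(z[v,290]*1e3),1)) for v in range(195,225,2)])
cv2.imwrite("pics/w1z.png",np.hstack([cv2.resize(c["img"][190:260,270:370,::-1],None,fx=4,fy=4),cv2.resize(c["img"][0:70,270:370,::-1],None,fx=4,fy=4)]))
```

```text
0 [(-144.2, 20.7), (-144.2, 21.0), (-144.1, 21.2)] [166 164 152]
3 [(-121.0, 100.5), (-119.8, 105.4), (-120.9, 101.2)] [164 162 151]
6 [(-118.2, 101.4), (-117.3, 105.0), (-118.4, 100.8)] [165 163 151]
9 [(-116.0, 99.7), (-114.3, 106.7), (-115.8, 100.7)] [164 163 151]
12 [(-108.7, 119.7), (-109.1, 118.5), (-109.0, 118.8)] [195 199 204]
15 [(-106.2, 119.7), (-106.3, 119.5), (-106.3, 119.6)] [196 199 204]
18 [(-103.8, 119.3), (-103.5, 120.8), (-103.7, 120.0)] [196 199 204]
21 [(-101.4, 118.5), (-100.9, 121.4), (-101.3, 119.4)] [196 199 204]
24 [(-98.6, 120.1), (-98.7, 119.4), (-98.6, 120.1)] [177 186 202]
27 [(-96.2, 119.2), (-95.8, 121.5), (-95.9, 121.2)] [ 99 138 200]
30 [(-93.4, 120.2), (-93.6, 119.7), (nan, nan)] [ 99 139 200]
33 [(-90.8, 120.9), (-90.6, 122.0), (-90.9, 120.4)] [100 138 200]
36 [(-88.3, 120.3), (-88.1, 121.6), (-88.4, 119.9)] [100 138 201]
39 [(-85.7, 119.8), (-85.8, 119.5), (-85.8, 119.7)] [100 138 200]
42 [(-83.1, 119.7), (-83.0, 121.0), (-83.1, 120.1)] [ 99 138 200]
45 [(-80.3, 121.1), (-80.4, 120.5), (-80.5, 119.7)] [100 139 201]
48 [(-77.8, 119.8), (-77.8, 120.
[... 2476 characters left out ...]
(np.int64(303), 14.8, 147.2), (np.int64(306), 11.5, 148.1), (np.int64(309), 8.3, 146.7), (np.int64(312), 5.0, 148.6), (np.int64(315), 1.8, 148.3), (np.int64(318), -1.4, 147.0), (np.int64(321), -4.6, 146.9), (np.int64(324), -7.9, 147.4), (np.int64(327), -11.1, 147.3), (np.int64(330), -14.3, 147.6), (np.int64(333), -17.6, 146.3), (np.int64(336), -20.8, 147.4), (np.int64(339), -24.1, 146.7)]
base near end [(195, nan, nan), (197, 103.9, 22.1), (199, 106.9, 21.9), (201, 110.6, 20.1), (203, 113.6, 20.3), (205, 117.2, 18.6), (207, 118.8, 22.7), (209, 122.5, 21.1), (211, 126.1, 19.8), (213, 128.9, 20.5), (215, 131.9, 20.8), (217, 135.7, 19.3), (219, 146.0, 0.7), (221, 149.2, 1.1), (223, 152.3, 1.4)]
```

View pics/w1z.png

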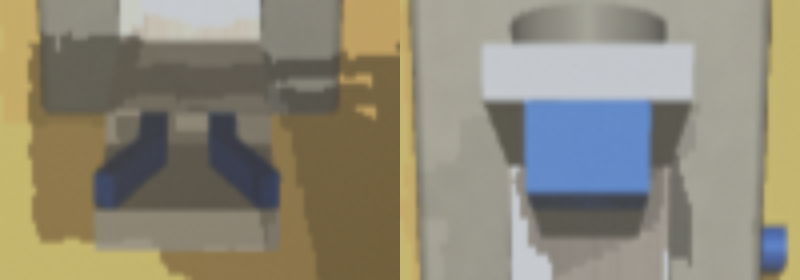

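>>> {"fn": "step_arm", "kwargs": {
  "commands": [
    [[-49,14,7],0],
    [[-49,14,7],0],
    [[-49,14,7],0],
    [[-49,14,7],0],
    [[-49,14,7],0],
    [[-49,14,7],0],
    [[-49,14,7],0],
    [[0,0,0],-7.8],
    [[0,0,0],-7.8],
    [[0,0,0],-7.8],
    [[0,0,0],0],
    [[0,0,0],0]
  ]
}}

```text
time_s: 4.32
tcp_pos: [0.4831, 0.2305, 0.2517]
eef_rot: [-180.0, 0.0, -71.1]
contact_force: [0.0, 0.0, -0.2]
gripper_width: 0.0878
```

```bash
python3 snap.py w2
```

```text
4.325 [0.48311507 0.23053527 0.25169898] [-1.79989313e+02  4.75546962e-03 -7.10743063e+01] [ 0.02007621  0.04750179 -0.23908786]
```

View pics/w2.png

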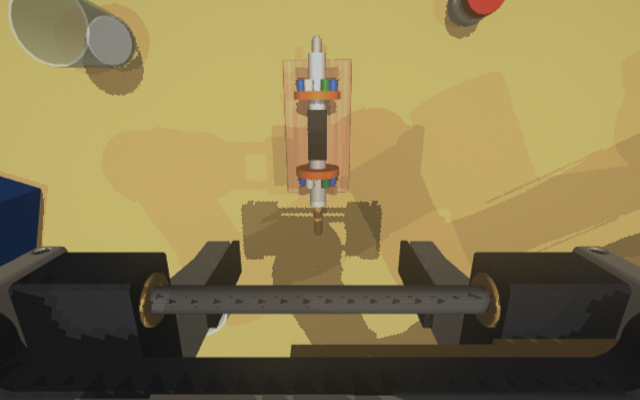

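Run:
```python
from h import *
c=pickle.load(open("w2.pkl","rb"));T=c["T"];W=cloud(c,T)
m=np.zeros(W.shape[:2],bool);m[30:238,290:345]=1
z=W[...,2]
# centre column of pin / barrel / block / plunger per row
pts=[]
for v in range(38,234,4):
    k=np.nonzero(m[v]&(z[v]>.055)&(z[v]<.09))[0]
    if len(k): 
        q=W[v,k]; pts.append((v,k.min(),k.max(),*(ray(c,T,(k.min()+k.max())/2,v,.062)),q[:,2].max()))
print(np.array(pts).round(4))
P=np.array(pts);P=P[(P[:,2]-P[:,1])<25][:,3:5].astype(np.float32)
l=cv2.fitLine(P,cv2.DIST_HUBER,0,.01,.01).ravel();
if l[1]<0:l[:2]*=-1
print(l,np.degrees(np.arctan2(l[1],l[0])))
hsv=cv2.cvtColor(c["img"],cv2.COLOR_RGB2HSV)
b=m&(hsv[...,2]<70)&(z>.065);v,u=np.nonzero(b);n=l[:2]
for lab,mm in(("blk",b),):
    q=W[mm][:,:2]; s=(q-l[2:])@n; print("blk",s.min(),s.max(),l[2:]+n*(s.min()+s.max())/2,W[mm][:,2].mean())
for row,zz in((36,.062),(235,.062)):
    print("tip",ray(c,T,318,row,zz))
```

```text
[[3.800e+01 3.130e+02 3.200e+02 5.315e-01 9.890e-02 6.200e-02 6.780e-02]
 [4.200e+01 3.120e+02 3.210e+02 5.303e-01 1.023e-01 6.200e-02 6.920e-02]
 [4.600e+01 3.120e+02 3.210e+02 5.292e-01 1.057e-01 6.200e-02 6.840e-02]
 [5.000e+01 3.120e+02 3.210e+02 5.280e-01 1.091e-01 6.200e-02 6.900e-02]
 [5.400e+01 3.080e+02 3.250e+02 5.268e-01 1.126e-01 6.200e-02 7.350e-02]
 [5.800e+01 3.080e+02 3.250e+02 5.257e-01 1.161e-01 6.200e-02 7.250e-02]
 [6.200e+01 3.080e+02 3.250e+02 5.245e-01 1.196e-01 6.200e-02 7.270e-02]
 [6.600e+01 3.080e+02 3.250e+02 5.233e-01 1.231e-01 6.200e-02 7.230e-02]
 [7.000e+01 2.950e+02 3.380e+02 5.221e-01 1.267e-01 6.200e-02 7.260e-02]
 [7.400e+01 2.960e+02 3.380e+02 5.204e-01 1.301e-01 6.200e-02 7.220e-02]
 [7.800e+01 2.960e+02 3.340e+02 5.211e-01 1.344e-01 6.200e-02 7.180e-02]
 [8.200e+01 2.970e+02 3.370e+02 5.179e-01 1.374e-01 6.200e-02 8.270e-02]
 [8.600e+01 2.970e+02 3.370e+02 5.166e-01 1.411e-01 6.200e-02 8.190e-02]
 [9.000e+01 2.970e+02 3.360e+02 5.159e-01 1.449e-01 6.200e-02 8.170e-02]
 [9.400e+01 2.940e+02 3.390e+02 5.146e-01 1.487e-01 6.200e-02 8.720e-02]
 [9.8
[... 2005 characters left out ...]
01 2.648e-01 6.200e-02 7.230e-02]
 [2.100e+02 3.140e+02 3.210e+02 4.724e-01 2.695e-01 6.200e-02 6.870e-02]
 [2.140e+02 3.140e+02 3.210e+02 4.708e-01 2.742e-01 6.200e-02 6.770e-02]
 [2.180e+02 3.140e+02 3.210e+02 4.692e-01 2.789e-01 6.200e-02 6.840e-02]
 [2.220e+02 3.140e+02 3.210e+02 4.676e-01 2.837e-01 6.200e-02 6.770e-02]
 [2.260e+02 3.140e+02 3.210e+02 4.660e-01 2.885e-01 6.200e-02 6.850e-02]
 [2.300e+02 3.140e+02 3.220e+02 4.638e-01 2.931e-01 6.200e-02 6.880e-02]]
[-0.32729405  0.94492257  0.5005861   0.18827842] 109.10461
blk 0.023200332283416947 0.023200332283416947 [0.49299276 0.21020094] 0.07198310491535748
tip [0.53066798 0.0966946  0.062     ]
tip [0.46167406 0.29923429 0.062     ]
```

>>> {"fn": "step_arm", "kwargs": {
  "commands": [
    [[23,-1.2,20],-0.2],
    [[23.6,-1.2,40],0],
    [[0,0,40],0],
    [[0,0,40],0],
    [[0,0,30],0],
    [[0,0,20],0],
    [[0,0,10],0],
    [[0,0,0],0],
    [[0,0,0],0]
  ]
}}

```text
time_s: 5.5
tcp_pos: [0.5012, 0.1884, 0.0524]
eef_rot: [-179.9, 0.0, -70.7]
contact_force: [-0.4, -0.6, 0.6]
gripper_width: 0.0878
```

>>> {"fn": "step_arm", "kwargs": {
  "commands": [
    [[1,0.7,5],0],
    [[0,0,4],0],
    [[0,0,0],0]
  ]
}}

```text
time_s: 5.88
tcp_pos: [0.5, 0.1867, 0.0423]
eef_rot: [180.0, -0.0, -70.7]
contact_force: [0.6, 0.3, 0.4]
gripper_width: 0.0875
```

>>> {"fn": "step_arm", "kwargs": {
  "commands": [
    [[0,0,0],0],
    [[0,0,0],0],
    [[0,0,0],0],
    [[0,0,0],0],
    [[0,0,0],0],
    [[0,0,0],0]
  ],
  "gripper": 1,
  "grip_force": 45
}}

```text
time_s: 6.62
tcp_pos: [0.5003, 0.1869, 0.0426]
eef_rot: [180.0, 0.0, -70.6]
contact_force: [-0.8, 0.5, 0.7]
gripper_width: 0.0331
```

>>> {"fn": "step_arm", "kwargs": {
  "commands": [
    [[0,0,0],0],
    [[0,0,0],0],
    [[0,0,0],0],
    [[0,0,0],0]
  ]
}}

```text
time_s: 7.12
tcp_pos: [0.5007, 0.1872, 0.0427]
eef_rot: [-179.9, 0.0, -70.6]
contact_force: [3.6, 0.7, -1.9]
gripper_width: 0.0196
```

>>> {"fn": "step_arm", "kwargs": {
  "commands": [
    [[0,0,-8],0],
    [[0,0,-20],0],
    [[0,0,-40],0],
    [[0,0,-40],0],
    [[0,0,-40],0],
    [[0,0,-40],0],
    [[0,0,-20],0],
    [[0,0,0],0],
    [[0,0,0],0]
  ]
}}

```text
time_s: 8.25
tcp_pos: [0.4992, 0.1864, 0.2492]
eef_rot: [179.9, -0.0, -70.7]
contact_force: [-0.2, -0.7, -2.2]
gripper_width: 0.02
```

```bash
python3 snap.py w3
```

```text
8.25 [0.49919969 0.1863647  0.24924081] [ 1.79859225e+02 -7.27508601e-03 -7.06584213e+01] [-0.16339565 -0.6844243  -2.22763137]
```

View pics/w3.png

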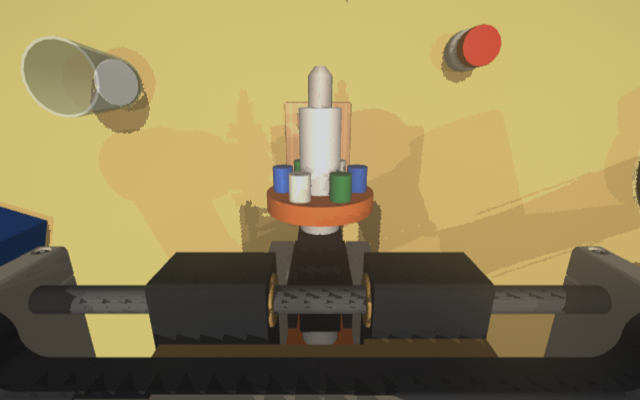

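```bash
cat > pin.py <<'E'
import sys;from h import *
c=pickle.load(open(sys.argv[1]+".pkl","rb"));T=c["T_tool_cam"];P=cloud(c,T)
# pin & barrel visible: rows 66..190, cols 295..345
z=P[...,2]
rows=[]
for v in range(60,200,3):
    k=np.nonzero((abs(P[v,:,1])<.012)&(z[v]>-.045)&(z[v]<0.03))[0]
    if len(k)<3: continue
    q=P[v,k]; i=np.argmin(q[:,2])
    mid=P[v,int((k.min()+k.max())/2)]
    rows.append((v,k.min(),k.max(),*(mid*1e3), q[:,1].min()*1e3,q[:,1].max()*1e3))
print(np.array(rows).round(1))
E
python3 pin.py w3
```

```text
[[ 6.60e+01  3.16e+02  3.23e+02  9.54e+01 -4.00e-01 -2.28e+01 -1.60e+00
   1.20e+00]
 [ 6.90e+01  3.13e+02  3.27e+02  9.43e+01 -0.00e+00 -2.27e+01 -2.90e+00
   2.80e+00]
 [ 7.20e+01  3.11e+02  3.29e+02  9.30e+01 -0.00e+00 -2.60e+01 -3.60e+00
   3.60e+00]
 [ 7.50e+01  3.08e+02  3.31e+02  9.20e+01 -4.00e-01 -2.46e+01 -4.90e+00
   4.40e+00]
 [ 7.80e+01  3.08e+02  3.31e+02  9.08e+01 -4.00e-01 -2.56e+01 -4.90e+00
   4.40e+00]
 [ 8.10e+01  3.08e+02  3.31e+02  8.97e+01 -4.00e-01 -2.61e+01 -4.90e+00
   4.50e+00]
 [ 8.40e+01  3.08e+02  3.31e+02  8.87e+01 -4.00e-01 -2.48e+01 -4.90e+00
   4.40e+00]
 [ 8.70e+01  3.08e+02  3.31e+02  8.75e+01 -4.00e-01 -2.48e+01 -4.90e+00
   4.40e+00]
 [ 9.00e+01  3.08e+02  3.31e+02  8.64e+01 -4.00e-01 -2.52e+01 -5.00e+00
   4.50e+00]
 [ 9.30e+01  3.08e+02  3.31e+02  8.53e+01 -4.00e-01 -2.46e+01 -5.00e+00
   4.50e+00]
 [ 9.60e+01  3.08e+02  3.31e+02  8.41e+01 -4.00e-01 -2.51e+01 -5.00e+00
   4.50e+00]
 [ 9.90e+01  3.08e+02  3.31e+02  8.30e+01 -4.00e-01 -2.37e+01 -5.00e+00
   4.60e+00]
 [ 1.02e+02  3.08e+02  3.31e+02  8.19e+01 -4.00e-01 -2.50e+01 -5.00e+00
   4.50e
[... 2025 characters left out ...]
15e+01
   1.19e+01]
 [ 1.77e+02  2.90e+02  3.50e+02  5.19e+01 -0.00e+00 -2.90e+01 -1.18e+01
   1.17e+01]
 [ 1.80e+02  2.90e+02  3.50e+02  5.06e+01 -0.00e+00 -2.93e+01 -1.19e+01
   1.18e+01]
 [ 1.83e+02  2.90e+02  3.50e+02  4.92e+01 -0.00e+00 -2.88e+01 -1.19e+01
   1.18e+01]
 [ 1.86e+02  2.90e+02  3.50e+02  4.81e+01 -1.00e-01 -2.94e+01 -1.20e+01
   1.19e+01]
 [ 1.89e+02  2.91e+02  3.50e+02  4.66e+01 -0.00e+00 -2.89e+01 -1.16e+01
   1.19e+01]
 [ 1.92e+02  2.91e+02  3.49e+02  4.56e+01 -1.00e-01 -3.00e+01 -1.17e+01
   1.15e+01]
 [ 1.95e+02  2.91e+02  3.49e+02  4.40e+01 -0.00e+00 -2.91e+01 -1.16e+01
   1.15e+01]
 [ 1.98e+02  2.91e+02  3.49e+02  4.35e+01 -1.00e-01 -3.17e+01 -1.17e+01
   1.14e+01]]
```

>>> {"fn": "step_arm", "kwargs": {
  "commands": [
    [[0,0,0],5],
    [[0,0,0],9],
    [[0,0,0],9.6],
    [[20,-5,0],0],
    [[45,-10,0],0],
    [[50,-11,0],0],
    [[50,-11,5],0],
    [[50,-11,10],0],
    [[50,-11,10],0],
    [[45,-10,10],0],
    [[30,-7,5],0],
    [[15,-4,0],0],
    [[8.5,-2,0],0],
    [[0,0,0],0],
    [[0,0,0],0]
  ]
}}

```text
time_s: 10.18
tcp_pos: [0.5552, -0.181, 0.2108]
eef_rot: [-180.0, 0.0, -94.2]
contact_force: [0.2, -0.5, -2.1]
gripper_width: 0.0198
```

```bash
python3 snap.py w4
```

```text
10.175 [ 0.55517369 -0.18096089  0.21079068] [-1.79980216e+02  9.37850035e-03 -9.41782990e+01] [ 0.22461949 -0.47573651 -2.08153036]
```

View pics/w4.png

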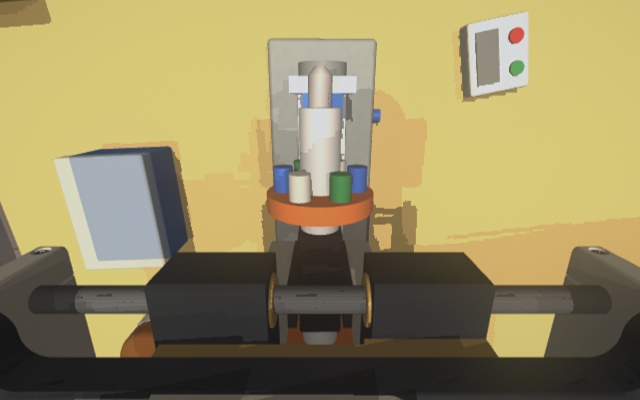

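```bash
cat > rel.py <<'E'
import sys;from h import *
c=pickle.load(open(sys.argv[1]+".pkl","rb"));P=cloud(c,c["T_tool_cam"])*1e3
ztop=float(sys.argv[2]) # tool z (mm) of block top = 
hsv=cv2.cvtColor(c["img"],cv2.COLOR_RGB2HSV)
m=(abs(P[...,2]-ztop)<4)&(abs(P[...,1])<40)&(P[...,0]>50)
ys=[]
for v in range(0,200,2):
    k=np.nonzero(m[v])[0]
    if len(k)<4: continue
    print(v,k.min(),k.max(),"y",P[v,k,1].min().round(1),P[v,k,1].max().round(1),"x",np.median(P[v,k,0]).round(1),"z",np.median(P[v,k,2]).round(1),c["img"][v,k.min()+2])
# base edges
g=(abs(P[...,2]-(ztop+100))<6)&(abs(P[...,1])<75)&(hsv[...,1]<70)
L=[];R=[]
T=c["T_tool_cam"]
for v in range(44,200,3):
    k=np.nonzero(g[v])[0]
    if len(k)<10: continue
    h=(ztop+100)/1e3
    L.append(ray(c,T,k.min()-.5,v,h)[:2]);R.append(ray(c,T,k.max()+.5,v,h)[:2])
for E in(L,R):
    E=np.array(E,np.float32)*1e3;l=cv2.fitLine(E,cv2.DIST_HUBER,0,.01,.01).ravel()
    l*=np.sign(l[0])*np.array([1,1,np.sign(l[0]),np.sign(l[0])]) if 0 else 1
    print("base edge ang",np.degrees(np.arctan(l[1]/l[0])),"y at x=0",l[3]-l[2]*l[1]/l[0],"at x=90",l[3]+(90-l[2])*l[1]/l[0])
E
python3 rel.py w4 90.5
```

```text
76 289 356 y -22.6 26.5 x 98.9 z 91.4 [216 218 221]
78 289 356 y -22.7 26.7 x 97.5 z 91.3 [216 218 221]
80 289 356 y -22.5 26.7 x 96.1 z 91.3 [216 218 221]
82 289 356 y -22.8 26.6 x 94.7 z 91.1 [216 218 221]
84 289 356 y -22.8 26.8 x 93.3 z 91.1 [216 219 221]
86 289 355 y -22.9 26.1 x 91.9 z 91.1 [216 219 221]
88 289 355 y -22.7 26.1 x 90.5 z 91.0 [216 218 221]
90 289 355 y -22.9 26.2 x 89.1 z 91.2 [217 219 222]
92 289 355 y -23.1 26.2 x 87.7 z 91.1 [198 200 202]
94 303 342 y -12.5 16.4 x 86.3 z 90.0 [107 147 218]
96 303 342 y -12.5 16.5 x 84.9 z 90.4 [107 147 218]
98 303 342 y -12.5 16.5 x 83.5 z 89.9 [107 148 219]
100 303 342 y -12.5 16.6 x 82.0 z 90.0 [106 147 218]
102 303 342 y -12.6 16.6 x 80.6 z 89.9 [106 147 219]
104 303 342 y -12.6 16.5 x 79.2 z 90.3 [106 147 219]
106 303 342 y -12.6 16.7 x 77.7 z 90.3 [107 144 213]
base edge ang 0.12909824 y at x=0 -52.431786 at x=90 -52.229
base edge ang 0.17429687 y at x=0 55.62206 at x=90 55.895844
```

>>> {"fn": "step_arm", "kwargs": {
  "commands": [
    [[1,1.9,10],0.15],
    [[0,0,25],0],
    [[0,0,25],0],
    [[0,0,20],0],
    [[0,0,10],0],
    [[0,0,5],0],
    [[0,0,0],0],
    [[0,0,0],0]
  ]
}}

```text
time_s: 11.22
tcp_pos: [0.5537, -0.1826, 0.1163]
eef_rot: [-179.9, -0.0, -94.4]
contact_force: [0.9, -0.4, -2.8]
gripper_width: 0.0198
```

```bash
python3 snap.py w5; python3 rel.py w5 -5; python3 pin.py w5 | head -20
```

```text
11.225 [ 0.5537014  -0.18257384  0.11632274] [-1.79923192e+02 -1.37151603e-03 -9.43851445e+01] [ 0.91305973 -0.41258216 -2.81272274]
66 265 375 y -24.8 24.9 x 97.1 z -3.3 [220 222 225]
68 265 375 y -25.2 24.9 x 96.3 z -3.2 [220 222 224]
70 266 375 y -24.3 24.9 x 95.4 z -3.2 [219 221 224]
72 266 375 y -24.6 24.9 x 94.6 z -3.3 [219 221 224]
74 266 375 y -24.7 25.0 x 93.7 z -3.4 [219 222 224]
76 266 374 y -24.6 24.5 x 92.9 z -3.3 [220 222 224]
78 266 374 y -24.7 24.5 x 92.0 z -3.4 [219 222 224]
80 266 374 y -25.1 24.7 x 91.2 z -3.4 [219 221 224]
82 266 374 y -24.8 24.7 x 90.3 z -3.3 [219 221 224]
84 266 374 y -24.9 24.8 x 89.4 z -3.2 [220 222 225]
86 266 374 y -24.9 24.7 x 88.6 z -3.2 [220 222 225]
88 266 374 y -25.2 25.1 x 87.7 z -3.2 [219 222 225]
90 267 374 y -24.5 24.9 x 86.8 z -3.3 [219 221 224]
92 267 374 y -24.5 24.8 x 85.9 z -3.2 [220 222 226]
94 288 352 y -14.8 14.8 x 85.1 z -4.4 [112 153 222]
96 288 352 y -15.0 14.8 x 84.2 z -4.2 [107 150 222]
98 288 352 y -14.9 14.8 x 83.3 z -4.4 [107 150 222]
100 288 352 y -14.8 14.8 x 82.4 z -4.4 [106 149 222]
102 288 352 y -14.9 14.8 x 81.
[... 1533 characters left out ...]
01 -1.000e-01 -2.210e+01
  -1.180e+01  1.170e+01]
 [ 6.900e+01  2.940e+02  3.460e+02  9.420e+01 -1.000e-01 -2.350e+01
  -1.180e+01  1.180e+01]
 [ 7.200e+01  2.940e+02  3.460e+02  9.300e+01 -1.000e-01 -2.460e+01
  -1.190e+01  1.180e+01]
 [ 7.500e+01  2.940e+02  3.460e+02  9.180e+01 -1.000e-01 -2.630e+01
  -1.190e+01  1.180e+01]
 [ 7.800e+01  2.940e+02  3.460e+02  9.080e+01 -1.000e-01 -2.480e+01
  -1.190e+01  1.190e+01]
 [ 8.100e+01  2.950e+02  3.460e+02  8.960e+01 -1.000e-01 -2.520e+01
  -1.150e+01  1.190e+01]
 [ 8.400e+01  2.950e+02  3.460e+02  8.860e+01 -1.000e-01 -2.330e+01
  -1.150e+01  1.190e+01]
 [ 8.700e+01  2.950e+02  3.460e+02  8.740e+01 -1.000e-01 -2.500e+01
  -1.170e+01  1.190e+01]
```

View pics/w5.png

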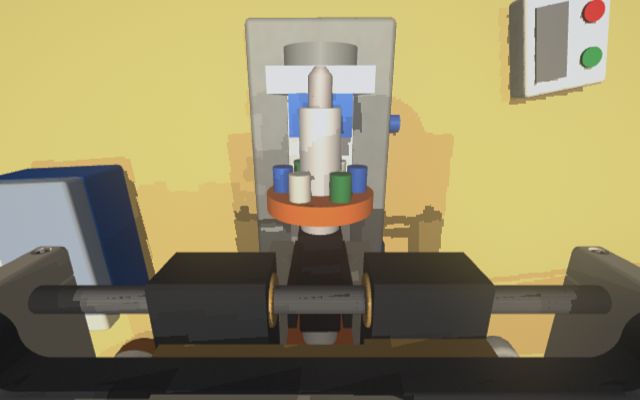

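>>> {"fn": "step_arm", "kwargs": {
  "commands": [
    [[-3,0,0],0],
    [[-5,0,0],0],
    [[-4,0,0],0],
    [[-3,0,0],0],
    [[0,0,0],0],
    [[0,0,0],0]
  ]
}}

```text
time_s: 12.02
tcp_pos: [0.5543, -0.1678, 0.1156]
eef_rot: [-180.0, -0.0, -94.4]
contact_force: [-0.5, -3.4, -2.0]
gripper_width: 0.0195
```

>>> {"fn": "step_arm", "kwargs": {
  "commands": [
    [[-4,0,0],0],
    [[-4,0,0],0],
    [[-4,0,0],0],
    [[-3,0,0],0],
    [[-1.9,0,0],0],
    [[0,0,0],0],
    [[0,0,0],0]
  ]
}}

```text
time_s: 12.9
tcp_pos: [0.5555, -0.1515, 0.1157]
eef_rot: [180.0, -0.1, -94.4]
contact_force: [-0.7, -9.1, -2.4]
gripper_width: 0.02
```

```bash
python3 snap.py w6; python3 rel.py w6 -5|sed -n '1,60p'|awk 'NR%3==0'; python3 pin.py w6 | grep -A0 "9.5\|9.3\|7.9\|8.0" | head -20
```

```text
12.9 [ 0.55548315 -0.15146231  0.11570611] [ 1.79987621e+02 -6.29709398e-02 -9.43958017e+01] [-0.67219792 -9.11226743 -2.36632295]
4 261 377 y -25.4 24.4 x 121.6 z -3.8 [219 221 224]
10 261 377 y -25.5 24.4 x 119.3 z -3.8 [218 221 224]
16 261 376 y -25.4 24.0 x 117.0 z -3.9 [214 217 220]
22 285 353 y -15.1 14.2 x 114.5 z -5.0 [113 158 223]
28 285 353 y -15.4 14.3 x 112.2 z -4.8 [113 157 223]
34 285 353 y -15.3 14.4 x 109.8 z -5.0 [112 156 223]
40 285 353 y -15.4 14.4 x 107.5 z -4.7 [111 158 224]
46 285 352 y -15.5 14.1 x 105.1 z -4.9 [109 156 224]
52 286 352 y -15.1 14.2 x 102.7 z -4.8 [109 154 223]
58 286 352 y -15.3 14.2 x 100.3 z -4.7 [110 156 223]
64 286 352 y -15.3 14.2 x 97.8 z -4.9 [109 155 223]
160 294 345 y -12.8 12.2 x 54.5 z -5.0 [80 96 74]
166 294 345 y -12.7 11.9 x 52.2 z -8.4 [ 82 122  80]
base edge ang -0.06811558 y at x=0 -54.24862 at x=90 -54.355614
 [ 6.60e+01  2.94e+02  3.46e+02  9.54e+01 -1.00e-01 -2.14e+01 -1.17e+01
--
 [ 9.30e+01  3.08e+02  3.31e+02  8.52e+01 -5.00e-01 -2.53e+01 -5.00e+00
--
 [ 1.05e+02  3.08e+02  3.31e+02  8.06e+01 -5.00e-01 -2.39e+01 -5.10e+00
--
 [ 1.08e+02  2.99e+02  3.41e+02  7.95e+01 -1.00e-01 -2.78e+01 -8.80e+00
```

View pics/w6.png

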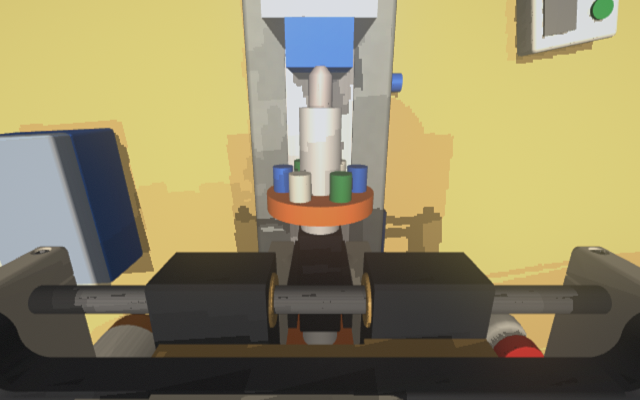

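Run:
```python
from h import *
c=pickle.load(open("w6.pkl","rb"));P=cloud(c,c["T_tool_cam"])*1e3
for v in range(60,76): print(v,P[v,295].round(1),c["img"][v,295],P[v,345].round(1),c["img"][v,345],P[v,319].round(1))
```

```text
60 [ 99.4 -11.2  -5.2] [108 154 223] [99.5 11.1 -4.4] [106 152 223] [99.4 -0.5 -5.1]
61 [ 99.1 -11.3  -3.8] [108 154 223] [99.  11.1 -4.8] [106 152 223] [99.  -0.5 -4.8]
62 [ 98.6 -11.2  -5.1] [109 154 223] [98.6 11.1 -5.2] [105 152 223] [98.6 -0.5 -4.5]
63 [ 98.1 -11.2  -5.4] [109 154 223] [98.1 11.1 -5.5] [105 153 223] [98.2 -0.5 -4.9]
64 [ 98.  -11.4  -2.2] [109 155 224] [97.8 11.1 -4.7] [105 152 223] [97.7 -0.5 -5.6]
65 [ 97.4 -11.3  -4. ] [108 154 224] [97.4 11.2 -4.6] [106 153 224] [97.3 -0.5 -5.4]
66 [ 97.  -11.3  -4.7] [101 142 210] [97.  11.2 -4.5] [ 99 140 211] [ 95.4  -0.5 -22.3]
67 [ 96.5 -11.2  -5.2] [ 81 103 143] [96.6 11.2 -4.3] [ 80 102 144] [ 95.   -0.5 -22.3]
68 [ 96.6 -11.7   0.6] [70 76 93] [96.6 11.6  0.5] [69 76 94] [ 94.6  -0.5 -22.3]
69 [ 96.4 -11.9   4.2] [71 77 91] [96.6 12.   6.3] [67 74 90] [ 94.2  -0.5 -22.4]
70 [ 96.5 -12.4  10.4] [70 76 91] [96.5 12.4 10.8] [68 75 92] [ 93.8  -0.5 -23.3]
71 [ 96.6 -12.9  17.2] [72 79 93] [96.5 12.8 16.7] [72 79 94] [ 93.4  -0.5 -24.1]
72 [ 96.3 -13.1  20.4] [82 85 93] [96.4 13.2 22. ] [ 88  93 100] [ 93.   -0.5 -23.8]
73 [ 96.4 -13.7  28.9] [100  98  96] [96.5 13.8 29.4] [109 108 105] [ 92.6  -0.5 -24.8]
74 [ 96.5 -14.4  37.7] [102 100  97] [96.4 14.4 36.6] [130 127 123] [ 92.2  -0.5 -25.2]
75 [ 96.4 -14.8  43.5] [113 110 107] [99.3 18.2 87.3] [156 151 146] [ 91.9  -0.5 -24.1]
```

>>> {"fn": "step_arm", "kwargs": {
  "commands": [
    [[-1,-0.3,0],0],
    [[0,0,4],0],
    [[0,0,5],0],
    [[0,0,5],0],
    [[0,0,4],0],
    [[0,0,0],0],
    [[0,0,0],0]
  ]
}}

```text
time_s: 13.82
tcp_pos: [0.5559, -0.1505, 0.0976]
eef_rot: [180.0, -0.1, -94.4]
contact_force: [0.6, -8.6, -3.5]
gripper_width: 0.0196
```

```bash
python3 snap.py w7
python3 - <<'E'
from h import *
c=pickle.load(open("w7.pkl","rb"));P=cloud(c,c["T_tool_cam"])*1e3
for v in range(48,90,2): print(v,P[v,285].round(1),c["img"][v,285],P[v,350].round(1),c["img"][v,350],P[v,319].round(1))
for v in (20,30,40):
    k=np.nonzero((abs(P[v,:,2]+22)<8)&(abs(P[v,:,1])<30))[0]; print(v,k.min(),k.max(),P[v,k[0]],P[v,k[-1]])
E
```

```text
13.825 [ 0.55593785 -0.15053545  0.09762459] [ 1.79994079e+02 -5.67979650e-02 -9.44098149e+01] [ 0.58975014 -8.60641504 -3.4652754 ]
48 [101.8 -13.7 -23. ] [105 151 220] [101.7  11.6 -23.3] [102 149 221] [101.7  -0.5 -23.9]
50 [101.1 -13.8 -22.6] [105 151 220] [101.   11.6 -23.5] [102 149 220] [101.   -0.5 -23.7]
52 [100.4 -13.8 -22.8] [105 151 220] [100.4  11.7 -22.6] [102 148 220] [100.2  -0.5 -23.9]
54 [ 99.6 -13.7 -23.6] [105 151 220] [ 99.7  11.7 -22.7] [102 149 220] [ 99.6  -0.5 -23. ]
56 [ 98.9 -13.8 -23.3] [105 151 220] [ 98.9  11.6 -23.2] [102 148 220] [ 98.8  -0.5 -24. ]
58 [ 98.2 -13.8 -22.8] [106 152 221] [ 98.2  11.6 -23.4] [102 149 222] [ 98.2  -0.5 -22.6]
60 [ 97.5 -13.8 -23.2] [ 77  98 137] [ 97.5  11.7 -23. ] [ 75  97 139] [ 97.6  -0.5 -22.2]
62 [ 97.4 -14.5 -16.4] [ 90  96 108] [ 97.5  12.4 -15.9] [64 70 87] [99.  -0.5 -0.8]
64 [104.9 -23.1  69.1] [211 216 222] [97.5 13.1 -7.4] [65 72 88] [98.1 -0.5 -1.2]
66 [103.6 -23.1  68.7] [219 222 226] [97.5 14.   1.4] [67 73 88] [ 95.3  -0.5 -22.5]
68 [102.4 -23.1  69. ] [216 219 224] [102.4  20.   69. ] [140 136 131] [ 94.5 
[... 468 characters left out ...]
0.2] [218 220 224] [94.9 20.3 69.2] [174 167 159] [ 90.   -0.5 -25.3]
82 [ 93.7 -23.5  69.2] [218 221 223] [93.7 20.4 69.8] [173 166 158] [ 89.3  -0.5 -25.4]
84 [ 92.5 -23.6  70.3] [218 220 223] [92.4 20.4 70. ] [173 167 158] [ 88.5  -0.5 -25.7]
86 [ 91.2 -23.5  69.3] [218 220 223] [91.2 20.5 70. ] [173 166 158] [ 87.8  -0.5 -23.6]
88 [ 89.9 -23.5  68.9] [218 221 223] [89.8 20.4 68.8] [172 165 157] [ 87.   -0.5 -25.7]
20 281 359 [111.51142076 -14.9207624  -22.77700675] [111.77231055  14.8901605  -21.45822374]
30 281 358 [107.9874435  -14.98103993 -23.4020059 ] [108.21353707  14.56195814 -22.09142494]
40 281 358 [104.7070519  -15.22767244 -22.32402259] [104.33787616  14.41788618 -24.54567141]
```

View pics/w7.png

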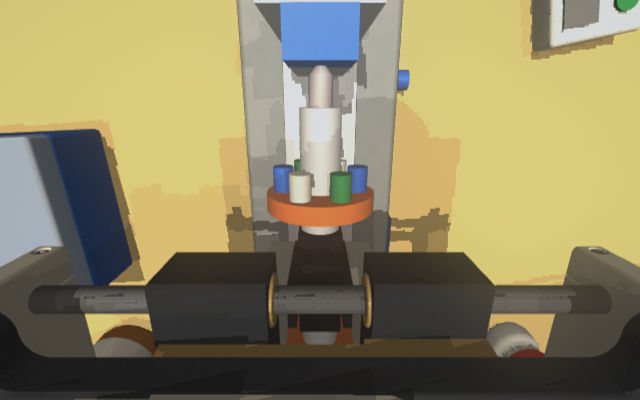

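>>> {"fn": "step_arm", "kwargs": {
  "commands": [
    [[0,0,3],0],
    [[0,0,3],0],
    [[0,0,2],0],
    [[0,0,0],0]
  ]
}}

```text
time_s: 14.38
tcp_pos: [0.5561, -0.1505, 0.0899]
eef_rot: [-180.0, -0.1, -94.4]
contact_force: [0.2, -10.0, -1.2]
gripper_width: 0.0193
```

>>> {"fn": "step_arm", "kwargs": {
  "commands": [
    [[0,0,1.5],0],
    [[0,0,1.5],0],
    [[0,0,0],0],
    [[0,0,0],0]
  ]
}}

```text
time_s: 14.88
tcp_pos: [0.5561, -0.1505, 0.0869]
eef_rot: [-180.0, -0.1, -94.4]
contact_force: [0.1, -9.3, -1.1]
gripper_width: 0.0196
```

```bash
python3 snap.py w8
python3 - <<'E'
from h import *
c=pickle.load(open("w8.pkl","rb"));P=cloud(c,c["T_tool_cam"])*1e3
for v in range(40,80,2): print(v,P[v,285].round(1),c["img"][v,285],P[v,350].round(1),P[v,319].round(1))
for v in (10,20,30):
    k=np.nonzero((abs(P[v,:,2]+34)<8)&(abs(P[v,:,1])<30))[0]; print(v,k.min(),k.max(),P[v,k[0]],P[v,k[-1]])
E
```

```text
14.875 [ 0.55607839 -0.15049887  0.08690166] [-1.79985268e+02 -5.41991169e-02 -9.44011120e+01] [ 0.07329644 -9.27339549 -1.10961091]
40 [102.7 -12.4 -35. ] [100 148 219] [103.   10.6 -33. ] [103.1  -0.5 -32.4]
42 [102.5 -12.7 -32.4] [101 148 219] [102.4  10.7 -32.9] [102.3  -0.5 -33.5]
44 [101.6 -12.6 -34.1] [101 148 219] [101.5  10.5 -34.3] [101.6  -0.5 -33.6]
46 [101.  -12.7 -33.2] [102 149 219] [101.1  10.7 -32.8] [101.   -0.5 -33.6]
48 [100.3 -12.7 -33.6] [102 148 218] [100.3  10.7 -33.3] [100.3  -0.5 -33.7]
50 [ 99.7 -12.7 -33.6] [101 147 218] [ 99.8  10.7 -32.7] [ 99.8  -0.5 -32.3]
52 [ 99.  -12.7 -34. ] [101 148 218] [ 99.   10.7 -33.2] [ 99.   -0.5 -33.8]
54 [ 98.3 -12.7 -34.1] [103 149 220] [ 98.4  10.8 -33. ] [ 98.4  -0.5 -33.3]
56 [ 97.7 -12.8 -33.6] [ 92 130 193] [ 97.7  10.7 -33.6] [ 97.6  -0.5 -34. ]
58 [ 97.5 -13.2 -29.2] [62 68 83] [ 97.5  11.1 -29.1] [ 97.6  -0.5 -28.5]
60 [ 97.6 -13.9 -22.4] [61 68 85] [ 97.5  11.8 -22.3] [ 98.6  -0.5 -12.1]
62 [ 97.5 -14.6 -15.4] [102 108 121] [ 97.5  12.4 -15.2] [ 97.9  -0.5 -11.4]
64 [103.9 -22.   58.5] [209 213 220] [97.5 13.1 -7.4] [97.4 -0.5 -9.1]
66 [102.7 -22.   58.4] [213 216 220] [97.6 14.   2.1] [ 95.4  -0.5 -22.2]
68 [101.4 -22.   57.2] [215 218 222] [97.4 14.8 10.8] [ 94.6  -0.5 -22.2]
70 [100.4 -22.2  58.7] [215 218 222] [100.3  19.2  58.8] [ 93.8  -0.5 -23.6]
72 [ 99.2 -22.2  59.1] [214 217 221] [99.1 19.1 58.1] [ 93.1  -0.5 -22.5]
74 [ 98.  -22.3  59.2] [215 217 222] [98.  19.3 59.4] [ 92.2  -0.5 -25.8]
76 [ 96.8 -22.3  58.8] [215 218 222] [96.7 19.2 57.8] [ 91.5  -0.5 -24.7]
78 [ 95.6 -22.3  59. ] [215 218 222] [95.6 19.3 58.9] [ 90.8  -0.5 -24.2]
10 277 363 [112.26899475 -15.00662845 -33.85221535] [112.26664335  14.78815477 -33.79787564]
20 278 362 [109.06987668 -14.71792861 -34.42907616] [109.17178178  14.55665732 -33.87039463]
30 278 362 [106.07288085 -14.91896724 -33.78161348] [105.88936063  14.58332063 -34.69184355]
```

View pics/w8.png

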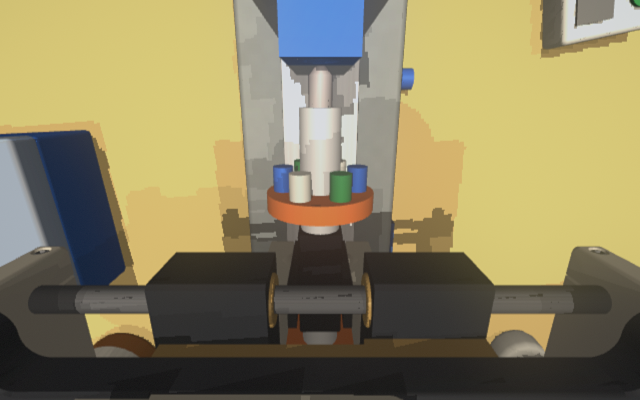

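>>> {"fn": "step_arm", "kwargs": {
  "commands": [
    [[0,0,0.8],0],
    [[0,0,0],0],
    [[0,0,0],0]
  ]
}}

```text
time_s: 15.3
tcp_pos: [0.5561, -0.1505, 0.0862]
eef_rot: [-180.0, -0.1, -94.4]
contact_force: [0.5, -9.1, -0.6]
gripper_width: 0.0194
```

>>> {"fn": "step_arm", "kwargs": {
  "commands": [
    [[2,0,0],0],
    [[2,0,0],0],
    [[2,0,0],0],
    [[0,0,0],0]
  ]
}}

```text
time_s: 15.8
tcp_pos: [0.5557, -0.1563, 0.0861]
eef_rot: [-180.0, -0.0, -94.4]
contact_force: [-0.1, -6.9, -0.3]
gripper_width: 0.0199
```

>>> {"fn": "step_arm", "kwargs": {
  "commands": [
    [[2,0,0],0],
    [[2,0,0],0],
    [[2,0,0],0],
    [[2,0,0],0],
    [[0,0,0],0]
  ]
}}

```text
time_s: 16.42
tcp_pos: [0.5551, -0.1639, 0.086]
eef_rot: [-180.0, -0.0, -94.4]
contact_force: [-0.8, -4.8, -0.7]
gripper_width: 0.0197
```

>>> {"fn": "step_arm", "kwargs": {
  "commands": [
    [[1.5,0,0],0],
    [[1,0,0],0],
    [[0.5,0,0],0],
    [[0,0,0],0]
  ]
}}

```text
time_s: 16.92
tcp_pos: [0.5547, -0.1667, 0.0858]
eef_rot: [-180.0, 0.0, -94.4]
contact_force: [-0.9, -4.3, -1.6]
gripper_width: 0.0197
```

```bash
python3 snap.py w9
python3 - <<'E'
from h import *
c=pickle.load(open("w9.pkl","rb"));P=cloud(c,c["T_tool_cam"])*1e3
for v in range(80,124,2): print(v,P[v,290].round(1),c["img"][v,290],P[v,350].round(1),P[v,319].round(1),c["img"][v,319])
E
```

```text
16.925 [ 0.55474997 -0.1667082   0.08576053] [-1.79993115e+02  3.56200896e-03 -9.43997692e+01] [-0.85665958 -4.28482525 -1.6365548 ]
80 [ 89.5 -11.1 -34.7] [102 148 221] [ 89.5  10.8 -34.8] [ 89.5  -0.5 -34.6] [ 98 146 221]
82 [ 88.8 -11.  -35.6] [101 146 220] [ 88.8  10.8 -35.1] [ 88.8  -0.5 -34.9] [ 99 145 221]
84 [ 88.1 -11.1 -35. ] [101 146 220] [ 88.1  10.8 -35.3] [ 88.1  -0.5 -34.9] [ 99 145 221]
86 [ 87.5 -11.2 -34.6] [102 147 221] [ 87.4  10.9 -35.3] [ 87.5  -0.5 -34.2] [100 146 221]
88 [ 86.8 -11.2 -34.4] [102 146 221] [ 86.7  10.9 -34.9] [ 86.8  -0.5 -34.6] [ 99 145 221]
90 [ 86.1 -11.2 -34.5] [101 146 220] [ 86.   10.9 -35.6] [ 86.   -0.5 -35.6] [ 99 144 221]
92 [ 85.4 -11.3 -34. ] [101 147 221] [ 85.3  10.9 -35.3] [ 85.3  -0.5 -35.1] [ 98 145 220]
94 [ 84.6 -11.1 -35.9] [101 147 221] [ 84.6  10.9 -35.3] [ 84.7  -0.5 -33. ] [ 99 145 221]
96 [ 84.  -11.2 -34.8] [101 146 220] [ 83.9  11.1 -34.1] [ 83.9  -0.5 -34.7] [ 98 145 220]
98 [ 83.2 -11.3 -34.4] [100 146 220] [ 83.2  11.  -34.6] [ 83.2  -0.5 -34.1] [ 98 144 220]
100 [ 82.5 -11.3 -34.8] [100 145 220] [ 82.5  11.1 -34.4]
[... 316 characters left out ...]
-19.6  58.8] [216 219 224] [77.2 19.7 57.5] [ 79.5  -0.5 -28.9] [159 153 148]
110 [ 75.9 -19.5  57.2] [216 219 224] [75.9 19.7 57.1] [ 78.8  -0.5 -29.3] [193 191 192]
112 [ 74.7 -19.6  56.9] [216 219 223] [74.7 19.8 57.4] [ 78.   -0.5 -28. ] [216 219 224]
114 [ 73.4 -19.6  56.7] [216 219 223] [73.3 19.9 58.9] [ 77.2  -0.5 -29.1] [216 219 224]
116 [ 72.1 -19.7  57.2] [217 219 224] [72.1 19.8 57.2] [ 76.5  -0.5 -29.7] [216 219 224]
118 [ 70.9 -19.7  56.9] [216 219 223] [70.9 19.8 56.4] [ 75.7  -0.5 -28.1] [216 219 224]
120 [ 69.6 -19.7  56.6] [216 219 223] [69.7 19.7 55.7] [ 74.9  -0.5 -28.4] [216 219 224]
122 [ 68.3 -19.7  56.7] [217 219 224] [68.3 19.8 56.3] [ 74.1  -0.5 -28.6] [217 219 224]
```

View pics/w9.png

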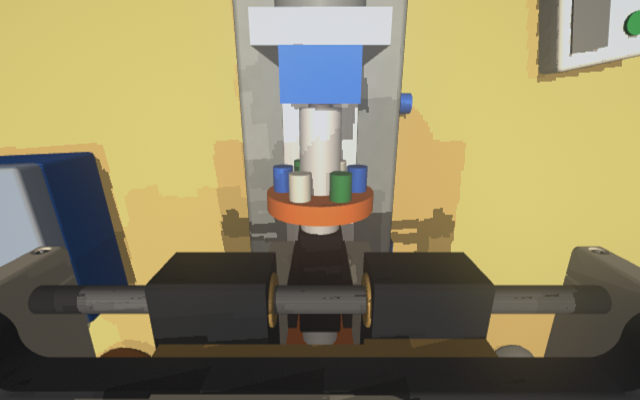

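>>> {"fn": "step_arm", "kwargs": {
  "commands": [
    [[0.8,0,0],0],
    [[0.7,0,0],0],
    [[0,0,0],0],
    [[0,0,0],0]
  ]
}}

```text
time_s: 17.48
tcp_pos: [0.5546, -0.1682, 0.0857]
eef_rot: [180.0, 0.0, -94.4]
contact_force: [0.7, -3.9, -1.4]
gripper_width: 0.0195
```

>>> {"fn": "step_arm", "kwargs": {
  "commands": [
    [[0.4,0,0],0],
    [[0,0,0],0],
    [[0,0,0],0]
  ]
}}

```text
time_s: 17.85
tcp_pos: [0.5545, -0.1685, 0.0857]
eef_rot: [180.0, 0.0, -94.4]
contact_force: [-0.3, -2.4, -2.5]
gripper_width: 0.0201
```

>>> {"fn": "step_arm", "kwargs": {
  "commands": [
    [[0,0,0],0],
    [[0,0,0],0],
    [[0,0,0],0]
  ],
  "grip_force": 4
}}

```text
time_s: 18.23
tcp_pos: [0.5546, -0.1685, 0.0857]
eef_rot: [180.0, 0.0, -94.4]
contact_force: [0.4, -1.7, -1.4]
gripper_width: 0.02
```

>>> {"fn": "step_arm", "kwargs": {
  "commands": [
    [[0,0,0],0],
    [[0,0,0],0],
    [[0,0,0],0],
    [[0,0,0],0]
  ],
  "gripper": 0.5
}}

```text
time_s: 18.73
tcp_pos: [0.5546, -0.1686, 0.0858]
eef_rot: [-180.0, 0.0, -94.4]
contact_force: [0.3, -0.1, -1.2]
gripper_width: 0.0436
```

```bash
python3 snap.py w10
python3 - <<'E'
from h import *
c=pickle.load(open("w10.pkl","rb"));P=cloud(c,c["T_tool_cam"])*1e3
for v in range(94,124,2): print(v,P[v,290].round(1),c["img"][v,290],P[v,319].round(1),c["img"][v,319])
E
```

```text
18.725 [ 0.55461407 -0.16856913  0.08581458] [-1.79991231e+02  1.52402107e-03 -9.43902661e+01] [ 0.29532072 -0.13577858 -1.23539857]
94 [ 84.6 -11.2 -35.5] [105 151 226] [ 84.7  -0.5 -33.9] [103 151 226]
96 [ 84.  -11.3 -34.6] [105 152 225] [ 83.9  -0.5 -34.9] [102 150 226]
98 [ 83.2 -11.2 -34.9] [104 152 225] [ 83.2  -0.5 -34.9] [102 150 225]
100 [ 82.5 -11.3 -34.5] [104 152 225] [ 82.5  -0.5 -35.9] [101 150 225]
102 [ 81.8 -11.3 -34.6] [104 151 225] [ 81.8  -0.5 -35.9] [102 149 225]
104 [ 81.1 -11.3 -35.2] [104 150 226] [ 81.1  -0.5 -34.2] [101 148 225]
106 [ 80.4 -11.3 -35.2] [103 150 225] [ 80.4  -0.5 -34.9] [101 148 225]
108 [ 79.7 -11.4 -34. ] [142 171 224] [ 79.7  -0.5 -34.8] [107 142 210]
110 [ 76.  -19.5  56.4] [223 225 229] [ 78.8  -0.5 -29. ] [159 153 148]
112 [ 74.7 -19.7  58. ] [221 224 228] [ 78.   -0.5 -28.9] [183 177 170]
114 [ 73.4 -19.6  56.9] [221 224 229] [ 77.2  -0.5 -27.8] [182 176 170]
116 [ 72.1 -19.7  57.7] [222 224 229] [ 76.5  -0.5 -30.3] [222 225 230]
118 [ 70.9 -19.7  57.2] [222 225 229] [ 75.7  -0.5 -28.7] [221 224 229]
120 [ 69.6 -19.8  57.5] [222 224 228] [ 74.9  -0.5 -28.4] [221 224 229]
122 [ 68.4 -19.7  56.5] [221 224 228] [ 74.1  -0.5 -28.1] [221 224 229]
```

View pics/w10.png

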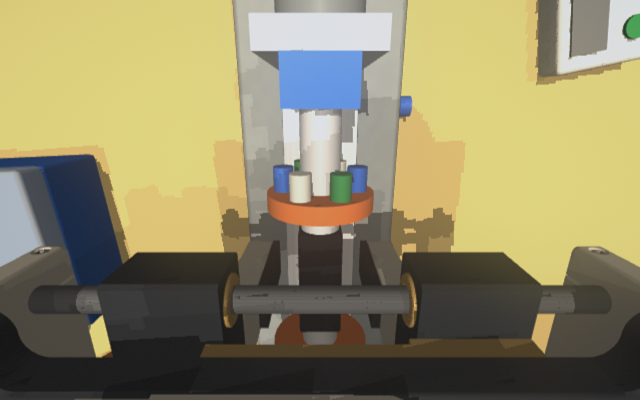

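>>> {"fn": "step_arm", "kwargs": {
  "commands": [
    [[0,0,0],0],
    [[0,0,0],0],
    [[0,0,-5],0],
    [[0,0,-15],0],
    [[0,0,-30],0],
    [[0,0,-40],0],
    [[0,0,-40],0],
    [[0,0,-40],0],
    [[-20,0,-30],0],
    [[-20,0,-10],0],
    [[0,0,0],0],
    [[0,0,0],0]
  ],
  "gripper": 0.2
}}

```text
time_s: 20.27
tcp_pos: [0.5571, -0.1285, 0.2949]
eef_rot: [179.9, 0.0, -94.4]
contact_force: [-0.8, 0.1, 0.0]
gripper_width: 0.0702
```

```bash
python3 snap.py w11
python3 - <<'E'
from h import *
from plant import r,imaging
c=imaging.capture("scene");cv2.imwrite("pics/sc2.png",c["img"][:,:,::-1]);cv2.imwrite("pics/sc2z.png",cv2.resize(c["img"][160:300,210:350,::-1],None,fx=4,fy=4,interpolation=cv2.INTER_CUBIC))
c=pickle.load(open("w11.pkl","rb"));W=cloud(c,c["T"])
cv2.imwrite("pics/w11z.png",cv2.resize(c["img"][0:270,220:420,::-1],None,fx=2.2,fy=2.2))
a=np.radians(85.7);d=np.array([np.cos(a),np.sin(a)]);n=np.array([d[1],-d[0]])
A=W[...,:2]-np.array([.5546,-.17]); S=A@d*1e3; N=A@n*1e3
for v in range(10,240,8): print(v,S[v,318].round(1),N[v,318].round(1),(W[v,318,2]*1e3).round(1),c["img"][v,318])
E
```

```text
20.275 [ 0.55709458 -0.12847844  0.29492889] [ 1.79916891e+02  4.34960923e-04 -9.43596202e+01] [-0.79236332  0.09704653  0.01166902]
10 -142.8 0.6 20.7 [179 175 161]
18 -115.9 0.5 106.3 [176 174 159]
26 -106.5 0.5 119.0 [209 212 215]
34 -99.6 0.5 120.1 [209 213 215]
42 -92.5 0.5 121.3 [106 146 212]
50 -85.8 0.6 120.3 [106 146 212]
58 -78.7 0.6 120.5 [ 98 133 194]
66 -72.3 0.6 113.0 [210 213 216]
74 -64.7 0.6 114.9 [208 212 216]
82 -57.3 0.7 114.3 [210 213 216]
90 -49.7 0.7 113.4 [209 213 216]
98 -42.0 0.7 114.9 [207 173 126]
106 -34.6 0.7 129.8 [193 148  97]
114 -26.4 0.8 115.6 [211 214 214]
122 -18.4 0.8 115.4 [79 74 66]
130 -10.3 0.8 115.7 [77 72 65]
138 -2.0 0.8 115.6 [75 71 63]
146 6.6 0.9 114.1 [75 70 61]
154 15.1 0.9 114.1 [72 68 59]
162 23.4 0.9 116.0 [72 67 58]
170 32.7 0.9 113.7 [208 206 192]
178 38.3 0.9 127.5 [167 102  62]
186 50.5 1.0 114.8 [163 146 130]
194 59.7 1.0 114.7 [209 212 204]
202 68.9 1.0 115.4 [209 212 203]
210 78.7 1.1 114.3 [191 192 182]
218 89.9 1.1 110.3 [172 137  79]
226 100.0 1.2 110.0 [121  99  61]
234 110.3 1.2 109.7 [120  97  60]
```

View pics/w11z.png

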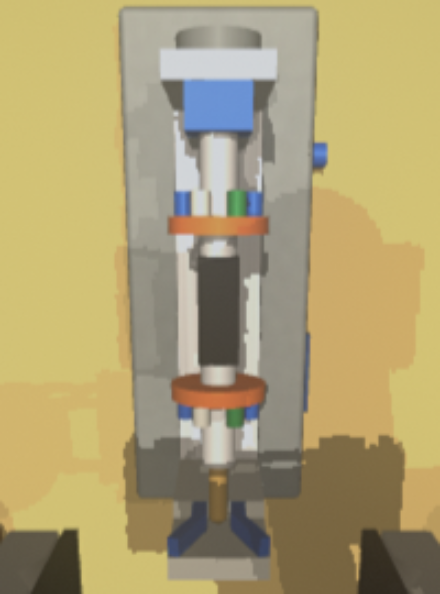

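View pics/sc2z.png

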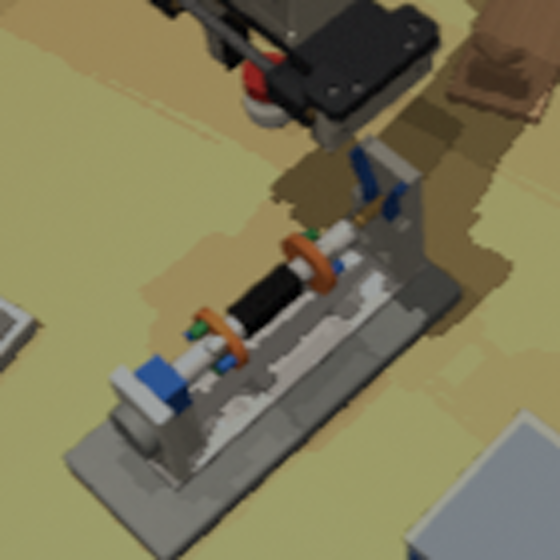

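View pics/sc2.png

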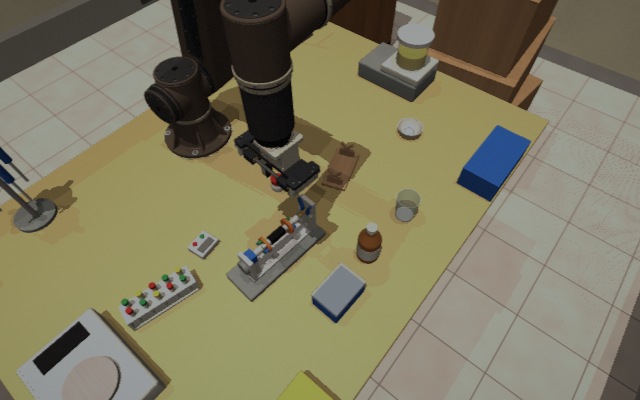

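```bash
python3 -c "
from plant import close_job
print(close_job())"
```

```text
the job is handed in; nothing more can be done
None
```

The spindle is fitted between the two cups with its pin fully home in the round cup. I handed the job in at about 20 s of the 61 s limit.

**What I did**
- **Finding the shift:** wrist-camera depth put the carriage about 2 mm toward +y. The round cup's mouth was at −77.8 mm and the open cup's wall at +116.1 mm.
- **Fitting:** I gripped the block and pressed the plunger against the open cup's wall 30 mm above the axis. I pressed until the pin had 1.8 mm clearance in front of the round cup, then lowered it.
- **Going home:** I moved back toward the round cup as the spring pushed the pin in, then opened the gripper and backed off.
- **Forces:** the largest along-axis force I read was 10 N, against the 25 N limit. These were readings at the end of each move, so I did not see peaks in between.

**Last checks**
- **Seating:** the barrel end sits on the round cup's mouth face with no visible gap. The plunger is between the open cup's jaws against the wall.
- **Level:** the spindle lies level, with the barrel top at about 114–115 mm near both ends. That puts the axis about 0.5 mm above the expected 105 mm, which is within the 2 mm calibration.
- **Surroundings:** the gripper is clear and the contact force reads about zero. In the final scene image the bottle, beaker, tip box, tube rack, timer and dish look unmoved. The gripper partly hid the jar, and I did not measure any of these positions.

No check failed. The only disagreement was 0.5–1 mm between the pose readout and the camera during alignment, and I went with the camera.

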